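Clear the spanner and screw the lid onto the bench jar

ROBOT

A 6-joint arm with a two-finger parallel gripper is mounted at the origin on the work surface. World frame = base frame: x ahead of the robot, y to its left, z up, the work surface at z = 0. Lengths are in m, angles in degrees, forces in N, time in s.
With the tool pointing down it reaches from about 0.3 to 0.75 m from the base axis. Payload 8.5 kg.
Tool frame: the origin (TCP) lies at the very end of the fingers, on their centre line; the grasp point (between the pads) lies 19 mm behind it (env.tcp_to_grasp is the distance from the TCP to the grasp point, in m); z points along the fingers, y is the line along which they close (so a half turn about z gives the same grasp; the last joint's range is limited). The gripper opens to 85 mm and grips with 20 to 120 N. Pads are 22 mm wide; open, the fingers measure 114 mm over their backs; the gripper's body (76 mm by 85 mm) begins 54 mm behind the grasp point. The pads swing forward as they close: fully open they stand 13 mm farther back than shut.
Start: joints at [53.726, 21.807, 74.336, -0, 83.858, -12.336], TCP at [0.223, 0.503, 0.231] pointing down, gripper open.
Joint ranges: [-178.18, 178.18], [-50.72, 133.34], [12.68, 142.11], [-81.47, 261.47], [9.98, 163.14], [-165.26, 165.26]. Speed limits (degrees/s): [136.94, 136.94, 180, 180, 180, 180].

INTERFACE

Orientations are given as a 3x3 rotation matrix whose columns are the frame's x, y, z axes.
In Python, from rig import status, get_image, env gives the robot as it stands.
- The arm moves only by the shell command python3 -m handwheel 'ROWS' [FORCE]. ROWS is text: rows parted by semicolons, each of 7 numbers parted by spaces: the shift along the world's x, y, z in cm, then the turn, a rotation vector about the world's x, y, z in degrees, then the opening, from 0 (shut) to 1 (fully open). In form: dx dy dz wx wy wz gripper; .... A call has 1 to 8 rows; each row is the pose to reach, as a shift and turn from the pose commanded when the call began; what a row does not reach only later rows make up. A row lasts 1/12 s, in which the tool goes at most 41.7 mm and 7.16 degrees, less where a joint would pass 70% of its speed; a pose out of reach is approached as far as the arm can. A call with a gripper value outside its range is refused whole. The fingers move at their own pace and stop on an object; FORCE is the grip in N (left out, the last holds). Time passes only in rows, so rows that repeat a pose let the fingers close. It gives the time, the measured TCP pose, the force, the opening and the grip force at its end, in the units of the state.
- status.observe(): the state, without advancing time (a new reading comes with each control period).
- get_image(name): name is "scene" or "top" or "wrist"; returns a dict with "color" (384x512x3 uint8, red, green, blue), "vertical_fov" (degrees; the focal length in pixels is half the picture's height over the tangent of half this angle, whatever the lens; pixels are square), "cx", "cy" (the principal point, pixels), "k1" (the pictures are not rectified: a ray, as slopes to the right and down, at radius r is drawn at 1 + k1 r^2 times it, then the intrinsics apply), "xyz" and "orientation" of the camera in the world. Camera axes: x right, y down, z forward; pixel columns grow to the right and rows downward; lengths in m; the calibration is good to about 2 mm. A picture is of the moment at which its call begins. There is no depth.
- env.close_job(): hands the job in; it is judged then, once.
The state is a dict: "time_s": time; "q": joint angles; "qvel": joint speeds; "joint_efforts": joint torques, N m; "position": TCP position; "tool_rot": TCP orientation; "ft_force": force on the tool from outside, world axes, zero at the start; "wrist_torque": the same for the moment, N m; "grip_width": finger opening in m; "gripper_force": force on a finger pad.
Only numpy, scipy, OpenCV 4.12 (cv2) and the standard library are available. Lean on these libraries where they do the work, as an engineer would, in place of code of your own. Each camera call takes 0.05 s, during which the arm holds its last target. There are 200 camera calls.

TASK

Somebody left a spanner lying on the loose lid of the jar. Lay the spanner down (do not drop it) in the empty bay of the blue tool tray, then turn the lid back (anticlockwise seen from above) until its thread drops into place, and screw it forward (clockwise) fully home, until the yellow mark on the lid lines up with the yellow mark on the jar. Let go of everything and leave the other things on the bench where they are.

Things in the scene. Friction and masses are not known exactly. Their poses are not given: they have to be found in the camera images.
- jar: grey jar, 90 mm diameter, fixed in a steel bench clamp; origin at the centre of its underside on the bench, z up, x to the yellow mark on its shoulder. Shoulder at 80 mm, white neck (36 mm diameter) with a 3-start thread up to 109.5 mm. 'Lid angle' below = yaw of lid minus yaw of jar, positive anticlockwise from above
- lid: red round screw lid, loose, 60 g; origin on its axis at its lower edge, z up, x to its yellow mark. 34 mm high: the top 12 mm are a solid grip disc of 58 mm diameter, below it a 55 mm skirt. Grip it across the disc at any yaw. At the start it rests level on top of the thread, origin 102 mm above the bench, lid angle 0.15 to 0.75 rad; there a stop blocks forward turning at about -0.05 rad
- lid_top (a point): centre of the lid's top face. Turned back past a lid angle of about 1.08 rad the lid can fall about 8 mm by its weight, if the grip does not hold it up (loosen it or lower it); a stop ends the back turn at about 1.55 rad
- jar_axis (a point): centre of the neck's top, 109.5 mm above the bench, axes as the jar's. After the drop, turning forward leads the lid down under the thread, about 3.7 mm per rad with about 1.5 mm of play, to a stop at lid angle about -0.05 rad; fully home the marks are in line (angle 0) and the lid's origin is 88 to 89 mm above the bench
- spanner: steel double ring spanner lying flat across the lid at the start, 0.22 kg, 184 mm long along its x, 12 mm thick; handle 20 mm wide (y) between two round heads of 36 mm diameter centred 74 mm either side of the middle; origin at the centre of its underside, z up, which is also below its centre of mass
- tray: blue tool tray fixed to the bench, 280 mm along its x, 240 mm along its y, walls 5 mm thick and 45 mm high, floor 4 mm thick; origin at the centre of its underside. A dividing wall along x at y = +30 mm; the side towards +y is full of tools (up to 45 mm high), the side towards -y is the empty bay (270 by 142 mm)
- tray_bay (a point): centre of the floor of the tray's empty bay, axes as the tray's
- screwdriver: green-handled screwdriver, 200 mm, lying on the bench; leave it alone
- oil: white oil bottle with a red cap, 56 mm diameter, 150 mm high, standing on the bench; leave it alone
- block: light wooden block 110 x 60 x 45 mm on the bench; leave it alone
Things that resemble listed ones, but are neither listed nor needed, are in the scene too. There is more than one size of the spanner; the job needs the smallest.

How it is judged:
By the outcome, as a careful person would: the job done as asked, in the order asked, and still so for the second after the job is handed in, with the robot touching nothing.
It also fails if it takes over 66 s, if anything falls off the work surface, if the arm or the gripper's body presses on something with over 40 N, if the wrist force passes 120 N, or if a joint passes its speed limit or range.

## Working session

There is one attempt and no reset: what is moved stays moved. The work goes in short steps, Python scripts to look and compute and a shell command to move; the robot and the scene stay as the last step left them, time stands still between calls to the robot, and variables do not carry over. Pictures are saved under pics/ and viewed, at most 10 in all, crops included, and the job is handed in when it is done.

```bash
ls; mkdir -p pics; cat > h.py <<'E'
import numpy as np,cv2
from rig import status,get_image,env
def cam(n):
    d=get_image(n); h,w=d["color"].shape[:2]; d["f"]=h/2/np.tan(np.radians(d["vertical_fov"]/2)); return d
def ray(d,u,v):
    K=np.array([[d["f"],0,d["cx"]],[0,d["f"],d["cy"]],[0,0,1.]])
    p=cv2.undistortPoints(np.array([[[u,v]]],float),K,np.array([d["k1"],0,0,0.]))[0,0]
    return np.array(d["xyz"]),np.array(d["orientation"])@np.array([p[0],p[1],1])
def plane(d,u,v,z):
    o,r=ray(d,u,v); return o+r*(z-o[2])/r[2]
def save(d,name,crop=None,s=1):
    im=d["color"][:,:,::-1]
    if crop: im=im[crop[1]:crop[3],crop[0]:crop[2]]
    cv2.imwrite("pics/"+name,cv2.resize(im,None,fx=s,fy=s,interpolation=cv2.INTER_CUBIC))
E
python3 - <<'E'
from h import *
import pickle
a=cam("scene");b=cam("top")
pickle.dump((a,b),open("c0.pkl","wb"))
save(a,"s0.png",s=1.5);save(b,"t0.png",s=1.5)
for d in(a,b): print(d["xyz"],d["orientation"],d["f"],d["k1"],d["cx"],d["cy"])
print(status.observe())
E
```

```text
pics
[ 1.14280681 -0.65690431  0.88120031] [[ 0.73949859  0.42685332 -0.52051712]
 [ 0.67284156 -0.49241011  0.55210191]
 [-0.02064136 -0.75850414 -0.65134124]] 419.1240796207391 -0.048212455887474706 257.40576617179016 187.3940246481927
[ 0.42652169 -0.00317538  1.50507175] [[ 0.00769764 -0.99812192  0.06077321]
 [-0.99996886 -0.0077892  -0.00126976]
 [ 0.00174075 -0.06076154 -0.99815079]] 474.51302867606967 -0.19627125805222112 253.02197973253976 185.3209485323911
{'time_s': 0.1, 'q': array([ 5.37285180e+01,  2.18397327e+01,  7.43779525e+01, -1.12061815e-03,
        8.38581803e+01, -1.23347985e+01]), 'qvel': array([ 0.09525373, -0.15562245, -0.19137995, -0.01677345, -0.02187724,
        0.07494257]), 'joint_efforts': array([ 3.15055113e-03, -4.49219263e+01, -2.31655419e+01, -1.85297372e-04,
        3.57320445e-03, -2.01601279e-05]), 'position': array([0.22299652, 0.50249132, 0.23076359]), 'tool_rot': array([[-9.13995129e-01,  4.05724431e-01, -7.67677073e-04],
       [ 4.05725072e-01,  9.13994531e-01, -1.07902653e-03],
       [ 2.63865222e-04, -1.29769083e-03, -9.99999123e-01]]), 'ft_force': array([ 0.49724039,  0.16328729, -0.09869631]), 'wrist_torque': array([ 0.00585466,  0.03954525, -0.00321523]), 'gripper_force': 0.0, 'grip_width': 0.08555481232938729}
```

View pics/s0.png

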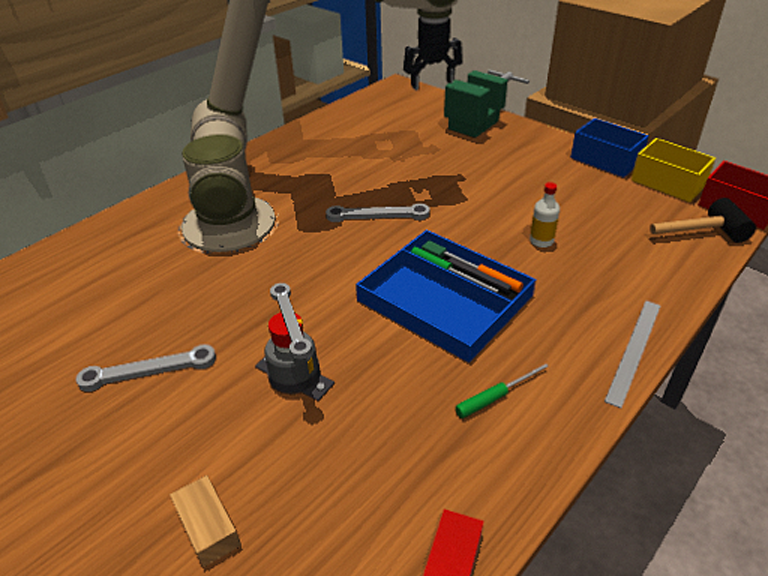

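View pics/t0.png

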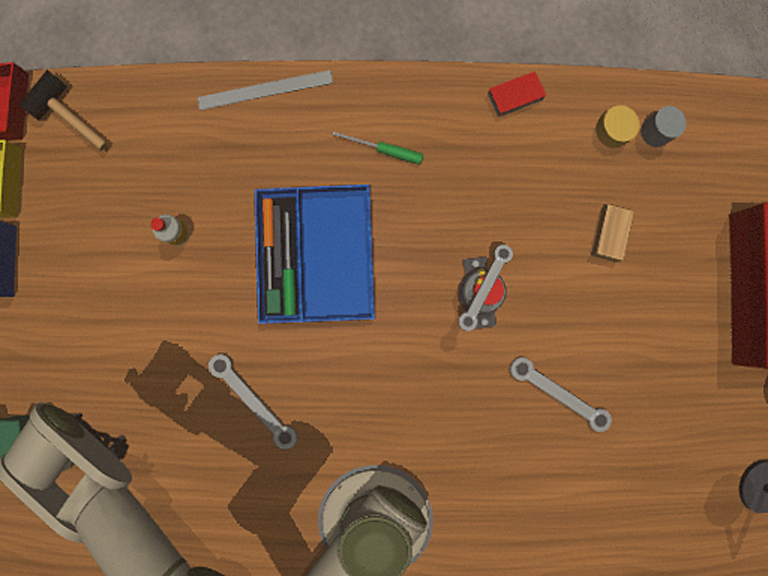

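The scene view shows the lid spanner at about (280,290)-(302,346). In the top view its heads are at (503,254) and (468,321), the tray spans (256,186)-(375,322), and the bay is its right part. The red lid is at about (490,291).

```bash
python3 - <<'E'
from h import *
import pickle
a,b=pickle.load(open("c0.pkl","rb"))
save(b,"t1.png",(290,150,355,230),8)
save(a,"s1.png",(160,180,235,280),7)
hs=cv2.cvtColor(b["color"],cv2.COLOR_RGB2HSV)
# spanner in top
m=((hs[...,1]<50)&(hs[...,2]>110)).astype(np.uint8); 
n,l,st,c=cv2.connectedComponentsWithStats(m)
for i in range(1,n):
    if st[i,4]>40:print(st[i],c[i])
# tray: blue outer
m=((hs[...,0]>100)&(hs[...,0]<125)&(hs[...,1]>150)).astype(np.uint8); m[:, :165]=0
cs,_=cv2.findContours(m,0,1);k=max(cs,key=cv2.contourArea);r=cv2.minAreaRect(k)
P=np.array([plane(b,*p,0.045) for p in cv2.boxPoints(r)]);print(P);print(P.mean(0),[np.linalg.norm(P[i]-P[i-1]) for i in range(4)])
for p in [(503,254),(468,321)]:
    print(plane(b,p[0]/1.5,p[1]/1.5,.148))
E
```

```text
[    0     0   512    52 21379] [259.92595538  20.99892418]
[132  47  90  26 747] [176.30655957  59.4832664 ]
[437  71  20  20 324] [446.68518519  80.62037037]
[222  88  30  10  48] [236.4375  92.625 ]
[190 142   3  37  76] [191.32894737 159.67105263]
[102 144  17  17 140] [111.61428571 153.02142857]
[306 163  36  58 420] [323.20714286 191.67142857]
[178 165   3  28  55] [179.30909091 178.78181818]
[310 182   9  16  54] [313.03703704 189.12962963]
[139 236  53  52 484] [161.52479339 260.1177686 ]
[341 238  67  50 644] [373.53726708 262.63664596]
[213 310  38  33 105] [227.28571429 322.2952381 ]
[[0.70060906 0.26108884 0.045     ]
 [0.71068511 0.02067705 0.045     ]
 [0.43347017 0.00765889 0.045     ]
 [0.42206067 0.24454205 0.045     ]]
[0.56670625 0.13349171 0.045     ] [np.float64(0.2790394326234064), np.float64(0.24062285139848952), np.float64(0.2775204463381013), np.float64(0.23715776555018234)]
[ 0.55729209 -0.24241493  0.148     ]
[ 0.42811969 -0.17456922  0.148     ]
```

View pics/t1.png

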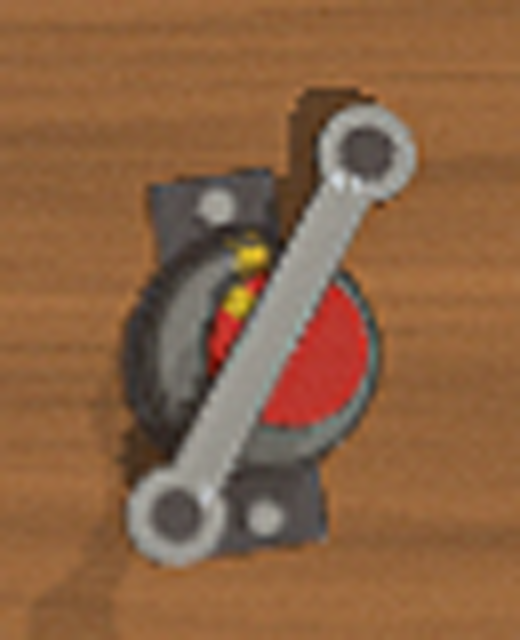

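View pics/s1.png

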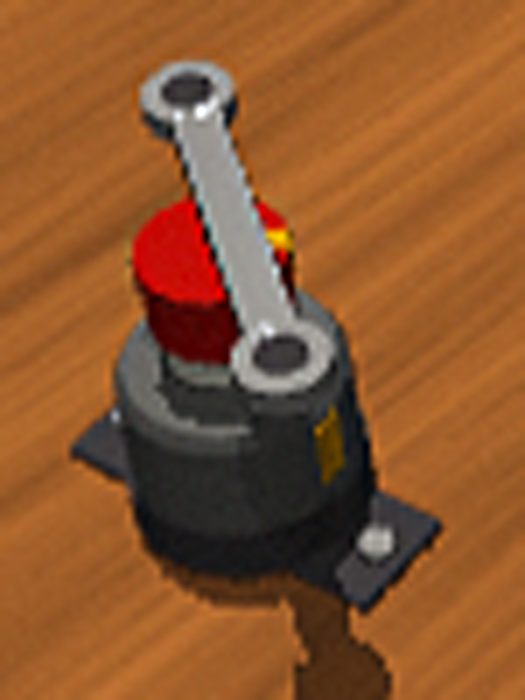

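The crops show the spanner across the lid. In the top crop the heads are at (368,155) and (178,513), the lid disc centre at about (289,347), the lid mark at (238,300), the jar mark at (250,250) and the clamp bolts at (215,207) and (265,517).

```bash
python3 - <<'E'
from h import *
import pickle
a,b=pickle.load(open("c0.pkl","rb"))
t=lambda x,y,z:plane(b,290+x/8-.44,150+y/8-.44,z)
A=t(368,155,.148);B=t(178,513,.148)
print("heads",A,B,np.linalg.norm(A-B),(A+B)/2,np.degrees(np.arctan2(*(A-B)[1::-1])))
s=lambda x,y,z:plane(a,160+x/7-.43,180+y/7-.43,z)
A=s(188,90,.148);B=s(280,353,.148)
print("scene heads",A,B,np.linalg.norm(A-B),(A+B)/2,np.degrees(np.arctan2(*(A-B)[1::-1])))
L=t(289,347,.136);print("lid",L)
print("jar bolts",(t(215,207,.012)+t(265,517,.012))/2, "jar circ",t(251,347,.08))
# red circle fit in both views
for d,box,z in((b,(300,175,345,210),.136),):
    hs=cv2.cvtColor(d["color"],cv2.COLOR_RGB2HSV)
    m=(((hs[...,0]<6)|(hs[...,0]>174))&(hs[...,1]>180)&(hs[...,2]>110)).astype(np.uint8)
    k=np.zeros_like(m);k[box[1]:box[3],box[0]:box[2]]=m[box[1]:box[3],box[0]:box[2]]
    c,_=cv2.findContours(k,0,1);p=np.vstack(c)
    (x,y),r=cv2.minEnclosingCircle(p);print(x,y,r,r*(1.505-z)/d["f"],plane(d,x,y,z))
ml=t(238,300,.136);mj=t(250,250,.08);print("marks",ml,mj)
for C in(L,):
  for m in(ml,mj): print(np.degrees(np.arctan2(*(m-C)[1::-1])),np.linalg.norm((m-C)[:2]))
# bay
P=np.array([0.566,.1335]);yaw=np.arctan2(.013,.2772)
print("ms scene",s(280,240,.136))
# tray yaw from bay floor rect
hs=cv2.cvtColor(b["color"],cv2.COLOR_RGB2HSV)
E
```

```text
heads [ 0.55845528 -0.24308436  0.148     ] [ 0.42901959 -0.17401839  0.148     ] 0.14670959706155062 [ 0.49373744 -0.20855137  0.148     ] -28.08406590171436
scene heads [ 0.42765215 -0.17468757  0.148     ] [ 0.55756607 -0.24368033  0.148     ] 0.14709733831827823 [ 0.49260911 -0.20918395  0.148     ] 152.02878402844885
lid [ 0.4893871  -0.21595891  0.136     ]
jar bolts [ 0.48911241 -0.21573701  0.012     ] jar circ [ 0.49185968 -0.21018831  0.08      ]
325.4308776855469 193.0437774658203 9.631723403930664 0.02778812918323997 [ 0.48906605 -0.21521413  0.136     ]
marks [ 0.50632418 -0.19730678  0.136     ] [ 0.52855173 -0.20983833  0.08      ]
47.75897739396524 0.025194570983298536
8.882238727043587 0.039640000788120244
ms scene [ 0.50539643 -0.1989026   0.136     ]
```

```bash
python3 -m handwheel '4 -10 0 0 0 -1 1;8 -20 0 0 0 -2 1;11 -29 0 0 0 -4 1;11 -29 0 0 0 -4 1;11 -29 0 0 0 -4 1;11 -29 0 0 0 -4 1;11 -29 0 0 0 -4 1;11 -29 0 0 0 -4 1' 40; python3 -m handwheel '16 -42.2 0 0 0 0 1;16 -42.2 0 0 0 0 1;16 -42.2 0 0 0 0 1;16 -42.2 0 0 0 0 1;16 -42.2 0 0 0 0 1;16 -42.2 0 0 0 0 1;16 -42.2 0 0 0 0 1;16 -42.2 0 0 0 0 1'
```

```text
time_s: 0.77
position: [0.3338, 0.2094, 0.2312]
tool_rot: [[-0.882, 0.471, -0.0], [0.471, 0.882, -0.001], [-0.0, -0.001, -1.0]]
ft_force: [0.1, -0.1, 0.2]
grip_width: 0.0857
gripper_force: 0.0
time_s: 1.43
position: [0.4514, -0.1012, 0.2312]
tool_rot: [[-0.883, 0.469, -0.0], [0.469, 0.883, 0.0], [0.0, 0.0, -1.0]]
ft_force: [0.7, 1.2, -0.1]
grip_width: 0.0857
gripper_force: 0.0
```

```bash
python3 -m handwheel '4.2 -10.8 0 0 0 0 1;4.2 -10.8 0 0 0 0 1;4.2 -10.8 0 0 0 0 1;4.2 -10.8 0 0 0 0 1;4.2 -10.8 0 0 0 0 1;4.2 -10.8 0 0 0 0 1'; python3 - <<'E'
from h import *
d=cam("wrist");save(d,"w0.png",s=1.2);o=status.observe();print(o["position"],d["xyz"],d["orientation"],d["f"])
E
```

```text
time_s: 1.93
position: [0.493, -0.2065, 0.231]
tool_rot: [[-0.883, 0.469, -0.001], [0.469, 0.883, 0.001], [0.001, 0.0, -1.0]]
ft_force: [0.3, -0.2, -0.5]
grip_width: 0.085
gripper_force: 0.0
[ 0.49299597 -0.20606286  0.23124182] [ 0.42620762 -0.17172227  0.37361081] [[ 4.67668343e-01  8.43964711e-01  2.62697331e-01]
 [ 8.83903942e-01 -4.46663582e-01 -1.38583787e-01]
 [ 3.77505422e-04  2.97010456e-01 -9.54874152e-01]] 310.6960148471549
```

View pics/w0.png

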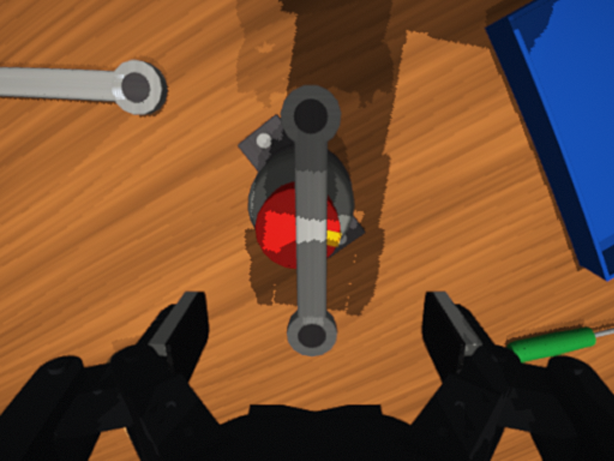

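The wrist view shows the spanner heads at (311,116) and (312,336). The handle is vertical and nearly centred between the fingers (205 and 425), so the alignment is right.

```bash
python3 - <<'E'
from h import *
d=cam("wrist")
A=plane(d,311/1.2-.1,116/1.2-.1,.148);B=plane(d,312/1.2-.1,336/1.2-.1,.148)
print(A,B,np.linalg.norm(A-B),(A+B)/2,np.degrees(np.arctan2(*(B-A)[1::-1])))
print(status.observe()["position"])
E
```

```text
[ 0.42812279 -0.17485035  0.148     ] [ 0.55976949 -0.24410722  0.148     ] 0.14875270136604943 [ 0.49394614 -0.20947879  0.148     ] -27.748017965629863
[ 0.4930302  -0.20590208  0.23146994]
```

```bash
python3 -m handwheel '0.05 -0.3 -3 0 0 0 1;0.05 -0.3 -6 0 0 0 1;0.05 -0.3 -8.5 0 0 0 1;0.05 -0.3 -9.25 0 0 0 1;0.05 -0.3 -9.25 0 0 0 1;0.05 -0.3 -9.25 0 0 0 1;0.05 -0.3 -9.25 0 0 0 1'
```

```text
time_s: 2.62
position: [0.4945, -0.2102, 0.1406]
tool_rot: [[-0.884, 0.468, 0.002], [0.468, 0.884, -0.002], [-0.003, -0.0, -1.0]]
ft_force: [-0.1, -0.5, 0.0]
grip_width: 0.0851
gripper_force: 0.0
```

```bash
python3 -m handwheel '0 0 0 0 0 0 0.45;0 0 0 0 0 0 0.45;0 0 0 0 0 0 0.45;0 0 0 0 0 0 0.45;0 0 0 0 0 0 0.45;0 0 0 0 0 0 0.45' 60
```

```text
time_s: 3.12
position: [0.4938, -0.21, 0.1389]
tool_rot: [[-0.883, 0.469, 0.0], [0.469, 0.883, -0.0], [-0.0, -0.0, -1.0]]
ft_force: [0.0, -0.2, -0.9]
grip_width: 0.0385
gripper_force: 0.0
```

```bash
python3 -m handwheel '0 0 0 0 0 0 0.1;0 0 0 0 0 0 0.1;0 0 0 0 0 0 0.1;0 0 0 0 0 0 0.1;0 0 0 0 0 0 0.1;0 0 0 0 0 0 0.1' 60; python3 -m handwheel '0 0 0.5 0 0 0 0.1;0 0 1 0 0 0 0.1;0 0 2 0 0 0 0.1;0 0 3 0 0 0 0.1;0 0 3 0 0 0 0.1;0 0 3 0 0 0 0.1'
```

```text
time_s: 3.62
position: [0.4939, -0.21, 0.1391]
tool_rot: [[-0.883, 0.468, 0.0], [0.468, 0.883, -0.0], [-0.0, 0.0, -1.0]]
ft_force: [-0.3, 0.7, 4.3]
grip_width: 0.0183
gripper_force: 59.1
time_s: 4.12
position: [0.4938, -0.2101, 0.1689]
tool_rot: [[-0.883, 0.469, 0.0], [0.469, 0.883, -0.0], [-0.001, -0.0, -1.0]]
ft_force: [-0.2, 0.3, -1.6]
grip_width: 0.0179
gripper_force: 58.9
```

```bash
python3 -m handwheel '0 0 3 0 0 0 0.1;0 0 6 0 0 0 0.1;0.5 2 6 0 0 2 0.1;1.5 6 6 0 0 6 0.1;2.5 10 6 0 0 11 0.1;3.5 14 6 0 0 16 0.1;4.5 18 6 0 0 20 0.1;5.5 22 6 0 0 24 0.1'; python3 -m handwheel '1 3 0 0 0 3 0.1;1.7 6 0 0 0 6 0.1;2 8 0 0 0 7 0.1;2 8 0 0 0 7 0.1;2 8 0 0 0 7 0.1;2 8 0 0 0 7 0.1;2 8 0 0 0 7 0.1'
python3 - <<'E'
from h import *
d=cam("top");hs=cv2.cvtColor(d["color"],cv2.COLOR_RGB2HSV)
save(d,"t2.png",(165,90,355,240),4);o=status.observe();print(o["position"],o["ft_force"])
E
```

```text
time_s: 4.78
position: [0.5487, 0.012, 0.228]
tool_rot: [[-0.998, 0.065, -0.001], [0.065, 0.998, 0.0], [0.001, 0.0, -1.0]]
ft_force: [0.3, 0.9, -1.3]
grip_width: 0.018
gripper_force: 59.3
time_s: 5.37
position: [0.5687, 0.089, 0.2285]
tool_rot: [[-0.999, -0.052, -0.001], [-0.052, 0.999, -0.0], [0.001, -0.0, -1.0]]
ft_force: [0.3, 0.4, -1.4]
grip_width: 0.018
gripper_force: 59.3
[0.56873302 0.08892423 0.22864029] [-0.41840397 -0.15006121 -1.54231835]
```

View pics/t2.png

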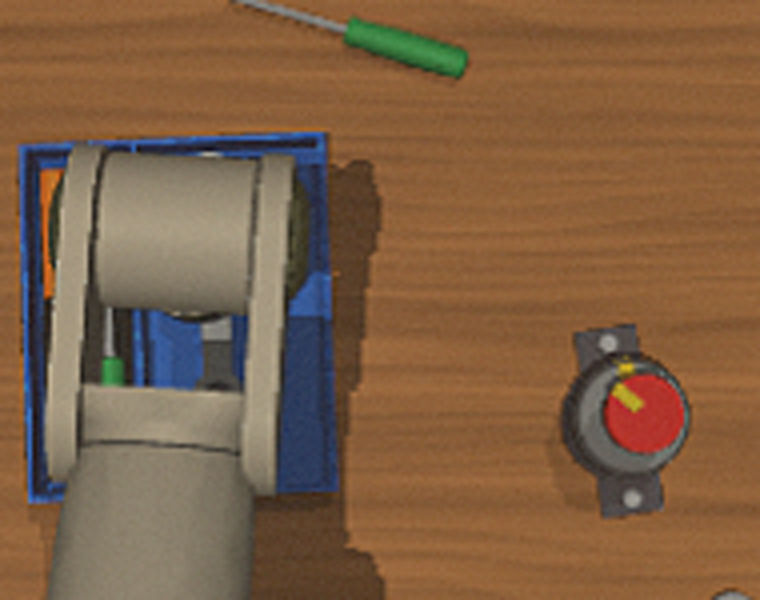

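The top view shows the spanner held over the bay. The lid is unmoved on the jar, with its mark running from (613,384) to (640,410) and the jar mark at (625,368).

```bash
python3 -m handwheel '0 0 -3.5 0 0 0 0.1;0 0 -7 0 0 0 0.1;0 0 -10.5 0 0 0 0.1;0 0 -14 0 0 0 0.1;0 0 -17 0 0 0 0.1;0 0 -19 0 0 0 0.1;0 0 -20.5 0 0 0 0.1;0 0 -20.5 0 0 0 0.1'; python3 -m handwheel '0 0 -0.4 0 0 0 0.1;0 0 -0.8 0 0 0 0.1;0 0 -1 0 0 0 0.1;0 0 -1.2 0 0 0 0.1;0 0 -1.3 0 0 0 0.1;0 0 -1.3 0 0 0 0.1'
python3 - <<'E'
from h import *
import pickle
d=cam("top");pickle.dump(d,open("c1.pkl","wb"));t=lambda x,y,z:plane(d,165+x/4-.4,90+y/4-.4,z)
hs=cv2.cvtColor(d["color"],cv2.COLOR_RGB2HSV)[170:225,300:345]
red=((hs[...,0]<8)|(hs[...,0]>174))&(hs[...,1]>150);yel=(hs[...,0]>20)&(hs[...,0]<35)&(hs[...,1]>120)&(hs[...,2]>90)
v,u=np.nonzero(red);(x,y),r=cv2.minEnclosingCircle(np.c_[u,v].astype(np.float32));C=plane(d,x+300,y+170,.136);print("lid",C,r)
n,l,st,c=cv2.connectedComponentsWithStats(yel.astype(np.uint8))
for i in range(1,n):
  for z in(.136,.08):
    p=plane(d,c[i][0]+300,c[i][1]+170,z);print(st[i,4],c[i],z,p,np.degrees(np.arctan2(*(p-C)[1::-1])),np.linalg.norm((p-C)[:2]))
b=[t(608,343,.012),t(632,499,.012)];print("bolts",b,(b[0]+b[1])/2,np.degrees(np.arctan2(*(b[0]-b[1])[1::-1])))
E
```

```text
time_s: 6.08
position: [0.5673, 0.0891, 0.0209]
tool_rot: [[-0.999, -0.052, -0.006], [-0.052, 0.999, 0.0], [0.006, 0.001, -1.0]]
ft_force: [0.1, -0.5, -2.1]
grip_width: 0.0177
gripper_force: 59.3
time_s: 6.58
position: [0.5689, 0.09, 0.011]
tool_rot: [[-0.999, -0.053, 0.0], [-0.053, 0.999, -0.0], [-0.0, -0.0, -1.0]]
ft_force: [-0.1, 0.9, -2.6]
grip_width: 0.0182
gripper_force: 59.3
lid [ 0.4891946  -0.21541673  0.136     ] 9.962529182434082
14 [20.92857143 11.42857143] 0.136 [ 0.52274406 -0.20206179  0.136     ] 21.705869429270535 0.036109842933155216
14 [20.92857143 11.42857143] 0.08 [ 0.5266799  -0.21019697  0.08      ] 7.927354670653158 0.03784698308537884
24 [20.95833333 18.625     ] 0.136 [ 0.5018118  -0.20212647  0.136     ] 46.488149306885504 0.01832552112191235
24 [20.95833333 18.625     ] 0.08 [ 0.50489144 -0.21026429  0.08      ] 18.172236342491342 0.016520849670441096
bolts [array([ 0.55065296, -0.20628371,  0.012     ]), array([ 0.42732494, -0.22544788,  0.012     ])] [ 0.48898895 -0.2158658   0.012     ] 8.832655869589807
```

```bash
python3 -m handwheel '0 0 -0.1 0 0 0 0.1;0 0 -0.2 0 0 0 0.1;0 0 -0.3 0 0 0 0.1;0 0 -0.3 0 0 0 0.1;0 0 -0.3 0 0 0 0.1'; python3 -m handwheel '0 0 -0.05 0 0 0 0.1;0 0 -0.1 0 0 0 0.1;0 0 -0.1 0 0 0 0.1;0 0 -0.1 0 0 0 0.1'
```

```text
time_s: 7.05
position: [0.5688, 0.09, 0.0078]
tool_rot: [[-0.999, -0.053, -0.0], [-0.053, 0.999, -0.0], [0.0, -0.0, -1.0]]
ft_force: [-0.2, -0.2, -1.8]
grip_width: 0.0179
gripper_force: 59.3
time_s: 7.38
position: [0.5689, 0.09, 0.0071]
tool_rot: [[-0.999, -0.053, 0.0], [-0.053, 0.999, -0.0], [-0.0, -0.0, -1.0]]
ft_force: [-1.9, 0.2, 3.2]
grip_width: 0.0182
gripper_force: 59.8
```

```bash
python3 -m handwheel '0 0 0 0 0 0 0.3;0 0 0 0 0 0 0.4;0 0 0 0 0 0 0.6;0 0 0 0 0 0 0.6;0 0 0 0 0 0 0.6;0 0 0 0 0 0 0.6'; python3 -m handwheel '0 0 2 0 0 0 0.6;0 0 5 0 0 0 0.7;0 0 9 0 0 0 1;0 0 13 0 0 0 1;0 0 17 0 0 0 1;0 0 20 0 0 0 1;0 0 20 0 0 0 1;0 0 20 0 0 0 1'
```

```text
time_s: 7.88
position: [0.5688, 0.09, 0.0068]
tool_rot: [[-0.999, -0.053, 0.0], [-0.053, 0.999, 0.0], [-0.0, 0.0, -1.0]]
ft_force: [-0.1, 0.4, -0.1]
grip_width: 0.0512
gripper_force: 0.0
time_s: 8.55
position: [0.5692, 0.09, 0.2082]
tool_rot: [[-0.999, -0.053, 0.003], [-0.053, 0.999, -0.0], [-0.003, -0.0, -1.0]]
ft_force: [0.7, 0.9, 0.4]
grip_width: 0.0856
gripper_force: 0.0
```

```bash
python3 -m handwheel '-1 -3.8 0 0 0 -4 1;-2 -7.6 0 0 0 -8 1;-3 -11.4 0 0 0 -12 1;-4 -15.2 0 0 0 -16 1;-5 -19 0 0 0 -20 1;-6 -22.8 0 0 0 -25 1;-7 -26.6 0 0 0 -30 1;-7.95 -30.55 0 0 0 -33 1'; python3 -m handwheel '0 0 0 0 0 0 1;0 0 0 0 0 0 1;0 0 0 0 0 0 1'
python3 - <<'E'
from h import *
o=status.observe();print(o["position"],o["q"])
d=cam("wrist")
hs=cv2.cvtColor(d["color"],cv2.COLOR_RGB2HSV)
red=(((hs[...,0]<8)|(hs[...,0]>174))&(hs[...,1]>150)&(hs[...,2]>130)).astype(np.uint8)
n,l,st,c=cv2.connectedComponentsWithStats(red);i=1+np.argmax(st[1:,4])
v,u=np.nonzero(l==i);k=np.c_[u,v].astype(np.float32);h=cv2.convexHull(k)[:,0]
P=np.array([plane(d,*p,.136)[:2] for p in h],np.float32);print(cv2.minEnclosingCircle(P))
save(d,"w1.png",s=1.2)
E
```

```text
time_s: 9.22
position: [0.4879, -0.2167, 0.2051]
tool_rot: [[-0.864, 0.503, -0.003], [0.503, 0.864, 0.002], [0.003, 0.0, -1.0]]
ft_force: [0.1, -0.1, -0.0]
grip_width: 0.0849
gripper_force: 0.0
time_s: 9.47
position: [0.489, -0.2149, 0.2056]
tool_rot: [[-0.867, 0.499, -0.002], [0.499, 0.867, 0.002], [0.003, 0.001, -1.0]]
ft_force: [-0.3, 0.4, -0.7]
grip_width: 0.0855
gripper_force: 0.0
[ 0.48895565 -0.21491413  0.20555563] [-3.64446675e+01  2.14518056e+01  7.93533115e+01  1.78108620e-02
  7.93503298e+01 -9.65175483e+01]
((0.48896241188049316, -0.21838565170764923), 0.02867133915424347)
```

View pics/w1.png

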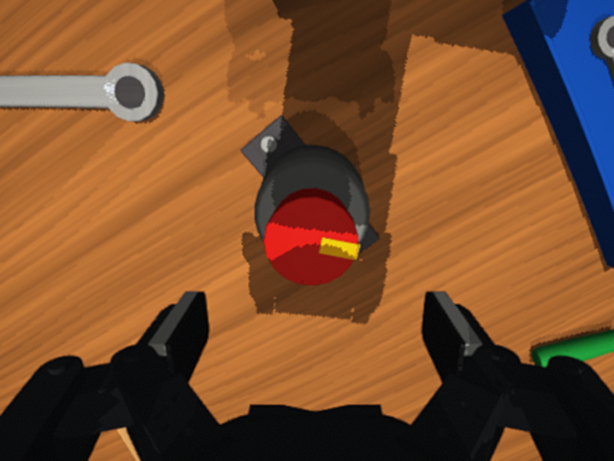

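The wrist view shows the lid disc centred at (311,238), close to the midline between the fingers (315). Its mark is at (340,247), and the spanner's head can be seen in the tray.

```bash
python3 -m handwheel '0 -0.2 -3 0 0 0 1;0 -0.2 -6 0 0 0 1;0 -0.2 -8 0 0 0 1;0 -0.2 -9 0 0 0 1;0 -0.2 -9.85 0 0 0 1;0 -0.2 -9.85 0 0 0 1;0 -0.2 -9.85 0 0 0 1;0 -0.2 -9.85 0 0 0 1'; python3 -m handwheel '0 0 0 0 0 0 0.8;0 0 0 0 0 0 0.75;0 0 0 0 0 0 0.7;0 0 0 0 0 0 0.6;0 0 0 0 0 0 0.6;0 0 0 0 0 0 0.6' 25
```

```text
time_s: 10.18
position: [0.4898, -0.2173, 0.1091]
tool_rot: [[-0.867, 0.498, 0.001], [0.498, 0.867, -0.001], [-0.001, -0.0, -1.0]]
ft_force: [0.5, 0.1, 0.0]
grip_width: 0.085
gripper_force: 0.0
time_s: 10.68
position: [0.4895, -0.2176, 0.1089]
tool_rot: [[-0.867, 0.499, 0.001], [0.499, 0.867, -0.0], [-0.001, -0.0, -1.0]]
ft_force: [-0.3, 1.1, 5.5]
grip_width: 0.057
gripper_force: 25.9
```

```bash
python3 -m handwheel '0 0 0 0 0 4 0.6;0 0 0 0 0 8 0.6;0 0 0 0 0 12 0.6;0 0 0 0 0 16 0.6;0 0 0 0 0 20 0.6;0 0 0 0 0 20 0.6'; python3 -m handwheel '0 0 0 0 0 4 0.6;0 0 0 0 0 8 0.6;0 0 0 0 0 12 0.6;0 0 0 0 0 16 0.6;0 0 0 0 0 16 0.6;0 0 0 0 0 16 0.6'; python3 -c "
from h import *;print(status.observe()['wrist_torque'])"
```

```text
time_s: 11.18
position: [0.4894, -0.2177, 0.1084]
tool_rot: [[-0.985, 0.17, 0.0], [0.17, 0.985, -0.0], [-0.0, -0.0, -1.0]]
ft_force: [0.2, -1.1, 0.8]
grip_width: 0.0571
gripper_force: 26.6
time_s: 11.68
position: [0.4892, -0.2174, 0.1081]
tool_rot: [[-0.995, -0.102, -0.0], [-0.102, 0.995, 0.0], [0.0, 0.0, -1.0]]
ft_force: [-0.1, 0.0, -0.4]
grip_width: 0.0569
gripper_force: 26.7
[-0.02478103 -0.01242908 -0.03235747]
```

```bash
python3 -m handwheel '0 0 0 0 0 0 0.85;0 0 0 0 0 0 0.85;0 0 0 0 0 0 0.85;0 0 0 0 0 0 0.85;0 0 0 0 0 0 0.85'; python3 - <<'E'
from h import *
a=cam("scene");save(a,"s2.png",(150,150,250,280),5)
E
```

```text
time_s: 12.1
position: [0.4893, -0.2175, 0.1083]
tool_rot: [[-0.994, -0.105, 0.0], [-0.105, 0.994, -0.0], [-0.0, -0.0, -1.0]]
ft_force: [-0.0, -1.0, 0.2]
grip_width: 0.0724
gripper_force: 0.0
```

View pics/s2.png

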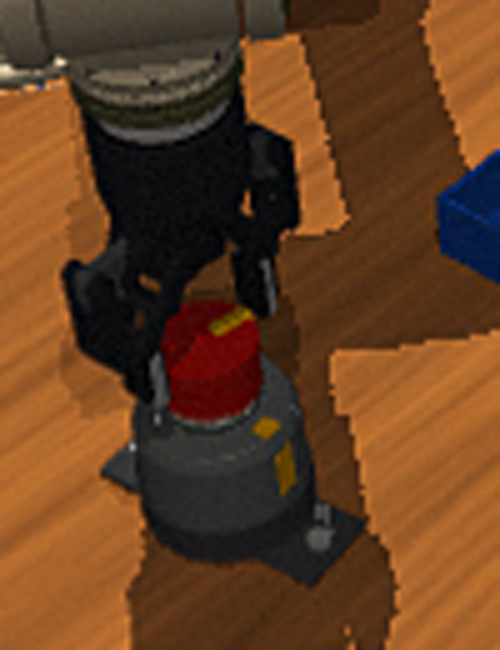

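The scene crop shows the lid dropped, with no white neck visible. Its mark is at (232,320) and the jar mark at (268,428).

```bash
python3 -m handwheel '0 0 -0.4 0 0 0 0.85;0 0 -0.75 0 0 0 0.85;0 0 -0.75 0 0 0 0.85;0 0 -0.75 0 0 0 0.7;0 0 -0.75 0 0 0 0.6;0 0 -0.75 0 0 0 0.6;0 0 -0.75 0 0 0 0.6;0 0 -0.75 0 0 0 0.6' 25; python3 -m handwheel '0 0 -0.03 0 0 -5 0.6;0 0 -0.06 0 0 -10 0.6;0 0 -0.1 0 0 -15 0.6;0 0 -0.13 0 0 -20 0.6;0 0 -0.13 0 0 -20 0.6'; python3 -c "
from h import *;print(status.observe()['wrist_torque'])"
```

```text
time_s: 12.82
position: [0.4893, -0.2175, 0.1009]
tool_rot: [[-0.994, -0.106, 0.0], [-0.106, 0.994, -0.0], [-0.0, -0.0, -1.0]]
ft_force: [-0.2, -0.1, 0.2]
grip_width: 0.057
gripper_force: 26.6
time_s: 13.23
position: [0.4894, -0.2176, 0.0996]
tool_rot: [[-0.97, 0.244, 0.0], [0.244, 0.97, -0.0], [-0.0, -0.0, -1.0]]
ft_force: [-0.2, -0.7, 0.8]
grip_width: 0.0572
gripper_force: 26.6
[-0.05024791  0.016019   -0.05843618]
```

```bash
python3 -m handwheel '0 0 -0.03 0 0 -5 0.6;0 0 -0.06 0 0 -10 0.6;0 0 -0.1 0 0 -15 0.6;0 0 -0.13 0 0 -20 0.6;0 0 -0.16 0 0 -25 0.6;0 0 -0.16 0 0 -25 0.6'; python3 -m handwheel '0 0 -0.03 0 0 -5 0.6;0 0 -0.06 0 0 -10 0.6;0 0 -0.1 0 0 -15 0.6;0 0 -0.13 0 0 -20 0.6;0 0 -0.13 0 0 -20 0.6;0 0 -0.13 0 0 -20 0.6';python3 -c "
from h import *;print(status.observe()['wrist_torque'])"
```

```text
time_s: 13.73
position: [0.4893, -0.2175, 0.0979]
tool_rot: [[-0.778, 0.629, 0.0], [0.629, 0.778, -0.0], [-0.0, -0.0, -1.0]]
ft_force: [0.6, 0.7, 0.2]
grip_width: 0.0573
gripper_force: 26.6
time_s: 14.23
position: [0.4894, -0.2175, 0.0967]
tool_rot: [[-0.521, 0.854, 0.0], [0.854, 0.521, -0.0], [-0.0, -0.0, -1.0]]
ft_force: [-0.3, 0.1, -0.8]
grip_width: 0.0569
gripper_force: 26.7
[-0.03109706  0.00093086 -0.01034435]
```

```bash
python3 -m handwheel '0 0 -0.02 0 0 -3 0.6;0 0 -0.04 0 0 -6 0.6;0 0 -0.06 0 0 -9 0.6;0 0 -0.06 0 0 -9 0.6;0 0 -0.06 0 0 -9 0.6';python3 -c "
from h import *;print(status.observe()['wrist_torque'])"
for i in 1 2; do :; done
python3 -m handwheel '0 0 0 0 0 -1 0.6;0 0 0 0 0 -2 0.6;0 0 0 0 0 -2 0.6';python3 -c "
from h import *;print(status.observe()['wrist_torque'])"
python3 -m handwheel '0 0 0 0 0 -1 0.6;0 0 0 0 0 -1 0.6;0 0 0 0 0 -1 0.6';python3 -c "
from h import *;print(status.observe()['wrist_torque'])"
```

```text
time_s: 14.65
position: [0.4894, -0.2175, 0.0961]
tool_rot: [[-0.38, 0.925, 0.0], [0.925, 0.38, -0.0], [-0.0, 0.0, -1.0]]
ft_force: [1.2, 0.3, 0.3]
grip_width: 0.0568
gripper_force: 26.7
[-0.04684414  0.00284244 -0.0003068 ]
time_s: 14.9
position: [0.4892, -0.2176, 0.096]
tool_rot: [[-0.343, 0.939, -0.0], [0.939, 0.343, -0.0], [-0.0, -0.0, -1.0]]
ft_force: [-0.6, -0.5, -0.3]
grip_width: 0.0571
gripper_force: 26.7
[-0.21694092  0.1484944   0.04862981]
time_s: 15.15
position: [0.4891, -0.2177, 0.096]
tool_rot: [[-0.327, 0.945, -0.001], [0.945, 0.327, -0.0], [-0.0, -0.001, -1.0]]
ft_force: [-2.0, -3.1, 0.9]
grip_width: 0.0571
gripper_force: 26.7
[-0.42352685  0.50808282  0.09328322]
```

```bash
python3 -m handwheel '0 0 0 0 0 2 0.6;0 0 0 0 0 2 0.6;0 0 0 0 0 2 0.6;0 0 0 0 0 2 0.8;0 0 0 0 0 2 1;0 0 0 0 0 2 1;0 0 0 0 0 2 1;0 0 0 0 0 2 1'; python3 -m handwheel '0 0 3 0 0 0 1;0 0 6 0 0 0 1;0 0 10 0 0 0 1;0 0 10 0 0 0 1;0 4 10 0 0 0 1;0 8 10 0 0 0 1;0 12 10 0 0 0 1;0 16 10 0 0 0 1'; python3 -m handwheel '0 4 0 0 0 0 1;0 8 0 0 0 0 1;0 8 0 0 0 0 1;0 8 0 0 0 0 1'; python3 - <<'E'
from h import *
d=cam("top");a=cam("scene")
import pickle;pickle.dump((a,d),open("c2.pkl","wb"))
A=d["color"][165:225,295:350,::-1];B=a["color"][190:275,165:225,::-1]
A=cv2.resize(A,None,fx=7,fy=7,interpolation=2);B=cv2.resize(B,None,fx=6,fy=6,interpolation=2)
h=max(len(A),len(B));pad=lambda m:cv2.copyMakeBorder(m,0,h-len(m),0,0,0)
cv2.imwrite("pics/m1.png",np.hstack([pad(A),pad(B)]))
hs=cv2.cvtColor(d["color"],cv2.COLOR_RGB2HSV)[170:225,300:345]
red=((hs[...,0]<8)|(hs[...,0]>174))&(hs[...,1]>150);yel=(hs[...,0]>18)&(hs[...,0]<35)&(hs[...,1]>110)&(hs[...,2]>80)
v,u=np.nonzero(red);(x,y),r=cv2.minEnclosingCircle(np.c_[u,v].astype(np.float32));C=plane(d,x+300,y+170,.123);print("lid",C,r)
n,l,st,c=cv2.connectedComponentsWithStats(yel.astype(np.uint8))
for i in range(1,n):
  for z in(.1225,.08):
    p=plane(d,c[i][0]+300,c[i][1]+170,z);print(st[i,4],c[i],z,p,np.degrees(np.arctan2(*(p-C)[1::-1])),np.linalg.norm((p-C)[:2]))
E
```

```text
time_s: 15.82
position: [0.4894, -0.2175, 0.096]
tool_rot: [[-0.359, 0.933, 0.0], [0.933, 0.359, 0.0], [0.0, 0.0, -1.0]]
ft_force: [-0.6, -0.4, -0.4]
grip_width: 0.0856
gripper_force: 0.0
time_s: 16.48
position: [0.489, -0.0559, 0.196]
tool_rot: [[-0.359, 0.934, 0.0], [0.934, 0.359, -0.0], [-0.0, 0.0, -1.0]]
ft_force: [1.8, 0.0, 0.3]
grip_width: 0.0856
gripper_force: 0.0
time_s: 16.82
position: [0.4892, 0.0242, 0.196]
tool_rot: [[-0.363, 0.932, 0.0], [0.932, 0.363, -0.0], [-0.0, 0.0, -1.0]]
ft_force: [-1.1, -0.9, 0.9]
grip_width: 0.0853
gripper_force: 0.0
lid [ 0.4897696  -0.21447489  0.123     ] 9.861641883850098
42 [22.64285714 14.78571429] 0.1225 [ 0.51386633 -0.20908017  0.1225    ] 12.619144274141684 0.02469322442693764
42 [22.64285714 14.78571429] 0.08 [ 0.51655129 -0.21540965  0.08      ] -1.9989880282265442 0.02679799668025314
```

View pics/m1.png

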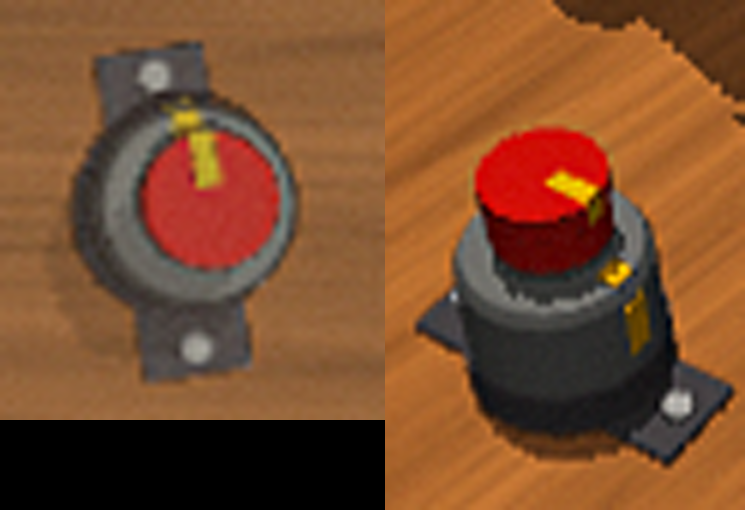

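The crop pair shows the lid down near the shoulder with the marks close to in line. In the top crop the lid mark runs from (210,187) to (202,135) and the jar mark is at (187,120).

```bash
python3 - <<'E'
from h import *
import pickle
a,d=pickle.load(open("c2.pkl","rb"))
ang=lambda p,q:np.degrees(np.arctan2(*(p-q)[1::-1]))
t=lambda x,y,z:plane(d,295+x/7-.43,165+y/7-.43,z)
s=lambda x,y,z:plane(a,165+(x-385)/6-.42,190+y/6-.42,z)
C=t(209,200,.1225)
print("top: C",C,"lid mark dir",ang(t(202,135,.1225),t(210,187,.1225)),"lid from C",ang(t(206,160,.1225),C),"jar",ang(t(187,120,.08),C))
Cs=s(543,175,.1225);print("scene: C",Cs,"dir",ang(s(593,196,.1225),s(553,178,.1225)),"fromC",ang(s(573,186,.1225),Cs))
J=np.array([.4892,-.2155,0])
print("jar shoulder mark",s(617,272,.08),ang(s(617,272,.08),Cs),ang(s(617,272,.08),J))
b=[t(154,74,.012),t(198,348,.012)];print("bolts",ang(*b),sum(b)/2)
# z of lid: edges: top-face front & bottom
for z in (.085,.0885,.092,.096):print(z,s(545,272,z),np.linalg.norm((s(545,272,z)-Cs)[:2]))
for z in (.1205,.1225,.1245,.1275):print(z,s(543,175,z)-t(209,200,z))
E
```

```text
top: C [ 0.48937619 -0.21433564  0.1225    ] lid mark dir 8.757263948005802 lid from C 4.278106735197552 jar 4.791445926618466
scene: C [ 0.49050756 -0.21742276  0.1225    ] dir 11.064380645020146 fromC 15.568740885108625
jar shoulder mark [ 0.52374762 -0.21080309  0.08      ] 11.262955464357535 7.742159190961564
bolts 9.211287827507658 [ 0.48942547 -0.21622548  0.012     ]
0.085 [ 0.50412065 -0.23424001  0.085     ] 0.021636449289390153
0.0885 [ 0.50692824 -0.23609799  0.0885    ] 0.024867703804246376
0.092 [ 0.50973583 -0.23795597  0.092     ] 0.02813074336857594
0.096 [ 0.5129445  -0.24007937  0.096     ] 0.03188633243103623
0.1205 [-6.79073987e-04 -1.62315445e-03 -1.11022302e-16]
0.1225 [ 0.00113137 -0.00308713  0.        ]
0.1245 [ 2.94180918e-03 -4.55109785e-03 -1.11022302e-16]
0.1275 [ 5.65747155e-03 -6.74705540e-03 -1.11022302e-16]
```

```bash
python3 -m handwheel '0.8 -3.8 0 0 0 0 1;1.6 -7.6 0 0 0 0 1;2.5 -11.4 0 0 0 0 1;3.3 -15.2 0 0 0 0 1;4.1 -19 0 0 0 0 1;5 -22.8 0 0 0 0 1;5.8 -26.6 0 0 0 0 1;6.6 -30.4 0 0 0 0 1';python3 -m handwheel '0 0 0 0 0 0 1;0 0 0 0 0 0 1;0 0 0 0 0 0 1;0 0 0 0 0 0 1'; python3 - <<'E'
from h import *
import pickle
d=cam("wrist");b=cam("top");pickle.dump((d,b),open("c3.pkl","wb"))
print(d["xyz"])
A=cv2.resize(d["color"],None,fx=1,fy=1)[:,:,::-1];B=cv2.resize(b["color"][110:225,165:260,::-1],None,fx=3,fy=3)
h=max(len(A),len(B));pad=lambda m:cv2.copyMakeBorder(m,0,h-len(m),0,0,0)
cv2.imwrite("pics/m2.png",np.hstack([pad(A),pad(B)]));print(A.shape,B.shape)
E
```

```text
time_s: 17.58
position: [0.5545, -0.2854, 0.1958]
tool_rot: [[-0.357, 0.934, -0.0], [0.934, 0.357, 0.0], [0.0, -0.0, -1.0]]
ft_force: [0.1, 0.6, -0.2]
grip_width: 0.0856
gripper_force: 0.0
time_s: 17.92
position: [0.5549, -0.2811, 0.1961]
tool_rot: [[-0.359, 0.933, -0.0], [0.933, 0.359, 0.0], [0.0, -0.0, -1.0]]
ft_force: [-0.7, 0.8, 0.5]
grip_width: 0.0852
gripper_force: 0.0
[ 0.52798116 -0.21082742  0.33874297]
(384, 512, 3) (345, 285, 3)
```

View pics/m2.png

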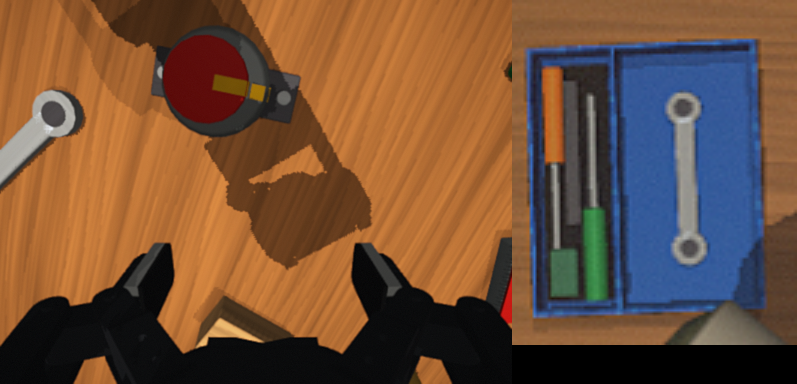

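The spanner lies flat in the empty bay. The lid mark (213–248, about 85) and jar mark (258,93) look nearly in line; I'll measure them now.

```bash
python3 - <<'E'
from h import *
import pickle
d,b=pickle.load(open("c3.pkl","rb"))
hs=cv2.cvtColor(d["color"],cv2.COLOR_RGB2HSV).astype(int)
r=np.zeros(hs.shape[:2],bool);r[20:150,140:310]=1
yel=r&(hs[...,0]>16)&(hs[...,0]<35)&(hs[...,1]>150)
red=r&((hs[...,0]<8)|(hs[...,0]>172))&(hs[...,1]>150)
v,u=np.nonzero(yel)
# lid: darker; jar mark: brighter
print([(x,int(hs[v[u==x],u[u==x],2].mean()),round(v[u==x].mean(),1),(u==x).sum()) for x in range(u.min(),u.max()+1)])
P=lambda uu,vv,z:np.array([plane(d,x,y,z)[:2] for x,y in zip(uu,vv)],np.float32)
def ln(p):
    vx,vy,x,y=cv2.fitLine(p,cv2.DIST_L2,0,.01,.01).ravel();s=np.sign(vx);return np.degrees(np.arctan2(s*vy,s*vx)),p.mean(0)
for zt in(.1225,):
    v2,u2=np.nonzero(red|(yel&(np.arange(512)[None]<246)));h=cv2.convexHull(np.c_[u2,v2].astype(np.int32))[:,0]
    C,R=cv2.minEnclosingCircle(P(h[:,0],h[:,1],zt));print("lid C",C,R)
    k=(u<245)&(u>214);a,m=ln(P(u[k],v[k],zt));print("lid mark dir",a,"fromC",np.degrees(np.arctan2(m[1]-C[1],m[0]-C[0])))
    k=(u>252);a,m=ln(P(u[k],v[k],.08));print("jar mark",a,m,np.degrees(np.arctan2(m[1]-C[1],m[0]-C[0])),np.hypot(*(m-C)))
E
```

```text
[(213, 109, np.float64(86.5), np.int64(4)), (214, 109, np.float64(84.0), np.int64(11)), (215, 111, np.float64(82.0), np.int64(15)), (216, 111, np.float64(82.0), np.int64(15)), (217, 110, np.float64(82.0), np.int64(15)), (218, 110, np.float64(83.0), np.int64(15)), (219, 111, np.float64(83.0), np.int64(15)), (220, 110, np.float64(83.0), np.int64(15)), (221, 111, np.float64(83.0), np.int64(15)), (222, 110, np.float64(83.5), np.int64(16)), (223, 111, np.float64(83.5), np.int64(16)), (224, 111, np.float64(84.0), np.int64(15)), (225, 112, np.float64(84.0), np.int64(15)), (226, 112, np.float64(84.0), np.int64(15)), (227, 112, np.float64(84.0), np.int64(15)), (228, 112, np.float64(84.5), np.int64(16)), (229, 113, np.float64(85.0), np.int64(15)), (230, 113, np.float64(85.0), np.int64(15)), (231, 113, np.float64(85.0), np.int64(15)), (232, 113, np.float64(85.5), np.int64(16)), (233, 113, np.float64(85.5), np.int64(16)), (234, 113, np.float64(86.0), np.int64(15)), (235, 113, np.float64(86.0), np.int64(15)), (236, 113, np.float64(86.0), np.int64(15)), (237, 112, np.float64(86.5), np.int64(16)), 
[... 914 characters left out ...]
, (259, 157, np.float64(92.5), np.int64(16)), (260, 156, np.float64(92.5), np.int64(16)), (261, 152, np.float64(93.0), np.int64(17)), (262, 149, np.float64(93.5), np.int64(16)), (263, 140, np.float64(92.0), np.int64(13)), (264, 128, np.float64(89.5), np.int64(8)), (265, 103, np.float64(87.0), np.int64(3)), (266, 62, np.float64(101.0), np.int64(1)), (267, 72, np.float64(99.5), np.int64(4)), (268, 68, np.float64(98.0), np.int64(3)), (269, 78, np.float64(91.0), np.int64(7)), (270, 82, np.float64(88.5), np.int64(4))]
lid C (0.4896419048309326, -0.2174663245677948) 0.028797803446650505
lid mark dir 6.7701635 fromC 9.491087
jar mark -35.854805 [ 0.5258711  -0.21228471] 8.139419 0.03659786235476085
```

```bash
python3 -c "
from h import *;print(env.close_job())"
```

```text
the job is handed in; nothing more can be done
None
```

The spanner lies flat in the tray's empty bay; the lid was turned back, dropped into its thread and screwed home to its stop, with the marks in line to within about 2°. Everything has been let go and the job is handed in at about 18 s; no verdict came back.

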